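Set the test level and hold the probe on the red test pad

ROBOT

A 7-joint arm with a two-finger parallel gripper is mounted at the origin on the work surface; the furniture and walls round the work are solid. World frame = base frame: x ahead of the robot, y to its left, z up, the work surface at z = 0. Lengths are in m, angles in rad, forces in N, time in s.
With the tool pointing down it reaches from about 0.35 to 0.9 m from the base axis. Payload 7.2 kg.
Tool frame: the origin (TCP) lies midway between the tips of the shut fingers; the grasp point (between the pads) lies arm.grip_depth behind it (arm.grip_depth is the distance from the TCP to the grasp point, in m); z points along the fingers, y is the line along which they close (so a half turn about z gives the same grasp; the last joint's range is limited). The gripper opens to 85 mm and grips with 20 to 120 N. Pads are 22 mm wide; open, the fingers measure 114 mm over their backs; the gripper's body (76 mm by 85 mm) begins 54 mm behind the grasp point. The pads swing forward as they close: fully open they stand 13 mm farther back than shut.
Start: joints at [-1.343, 0.411, -0.013, 1.596, 0.006, 1.134, -0.082], TCP at [0.182, 0.598, 0.231] pointing down, gripper open.
Joint ranges: [-2.95, 2.95], [-0.29, 1.99], [-1.47, 1.44], [0.14, 2.54], [-1.03, 4.17], [0.13, 1.85], [-2.86, 2.86]. Speed limits (rad/s): [2.39, 2.39, 3.01, 3.01, 3.14, 3.14, 3.14].

INTERFACE

Orientations are given as a rotation vector (axis times angle).
In Python, from plant import arm gives the robot as it stands.
- The arm moves only by the shell command python3 -m jog 'ROWS' [FORCE]. ROWS is JSON, a list of rows, each a list of 7 numbers: the turn, a rotation vector about the tool's x, y, z in degrees, then the shift along the tool's x, y, z in cm, then the finger opening in cm, from 0 to 8.54. In form: [[rx, ry, rz, x, y, z, grip], ...]. A call has 1 to 8 rows; each row is the pose to reach, as a shift and turn from the pose commanded when the call began, along the tool's axes at that moment; what a row does not reach only later rows make up. A row lasts 1/10 s, in which the tool goes at most 50 mm and 8.59 degrees, less where a joint would pass 70% of its speed; a pose out of reach is approached as far as the arm can. A call with a gripper value outside its range is refused whole. The fingers move at their own pace and stop on an object; FORCE is the grip in N (left out, the last holds). Time passes only in rows, so rows that repeat a pose let the fingers close. It gives the time, the measured TCP pose, the force, the opening and the grip force at its end, in the units of the state.
- arm.state(): the state, without advancing time (a new reading comes with each control period).
- arm.read_camera(name): name is "side" or "top" or "wrist"; returns (picture, depth): 400x640x3 uint8, red, green, blue; 400x640 float32, m along the optical axis (not along the pixel's ray), 0 where there is no reading.
- arm.camera_info(name): a dict with "K" (3x3 intrinsics, pixels), "rvec" (rotation vector, rad) and "tvec" (3), from world to camera coordinates, as OpenCV has them. Camera axes: x right, y down, z forward; pixel columns grow to the right and rows downward; lengths in m; the calibration is good to about 2 mm. The wrist camera is an equidistant fisheye: a pixel r from the principal point sees the ray r / f radians off the axis. A picture is of the moment at which its call begins: read the wrist's pose just before it. camera_info takes no time and is no camera call; for the wrist camera it gives the pose at the moment of the call.
- arm.hand_in(): hands the job in; it is judged then, once.
The state is a dict: "clock": time; "q": joint angles; "qvel": joint speeds; "effort": joint torques, N m; "position": TCP position; "eef_rot": TCP orientation; "force": force on the tool from outside, world axes, zero at the start; "wrist_torque": the same for the moment, N m; "width": finger opening in m; "gripper_force": force on a finger pad.
Only numpy, scipy, OpenCV 4.12 (cv2) and the standard library are available. Lean on these libraries where they do the work, as an engineer would, in place of code of your own. Each camera call takes 0.05 s, during which the arm holds its last target. There are 200 camera calls.

TASK

Slide the console's fader until the white line on its grip lines up with the orange set pointer. Then take the test probe out of its stand and hold it upright with its tip on the brass disc in the red ring, pressing gently so that the spring tip goes in about halfway and never to its stop. Finish while still holding the probe steadily there, with the fader still on its mark; do not touch the other two pads with the probe, and leave everything else on the bench where it is.

Things in the scene. Friction and masses are not known exactly. Their poses are not given: they have to be found in the camera images.
- console: fixed test console, a low grey box with a white top, 150 mm (its x, away from the robot) x 260 mm (its y) x 40 mm high; origin at the centre of its underside, z up. Its top is flat at z = 0.040 but for the fader on the near half and the three test pads on the far half (in any order, 70 mm apart, on the line 35 mm to +x of the centre).
- fader (a joint): position of the fader along its slot, 0 to 0.12 m, growing towards the console's +y. It needs about 1.5 N and stays where it is left.
- fader_top (a point): centre of the upper face of the fader's black grip, 26 mm above the console's top; the grip is 26 mm along the console's x, 14 mm along its y and 24 mm high, with a white line on top, and slides along the console's y. Axes as the console's. Nothing but flat panel beside it.
- level_mark (a point): where point fader_top must be brought (same height): the point of the fader's path in line with the tip of the flat orange set pointer, a stiff tab 12 mm wide and 3 mm high on the panel, its thin pointed end 16 mm and its tab 28 mm beyond the middle of the slot; leave it as it is set. Axes as the console's.
- pad_red: fixed test pad on the console's far half: a brass disc 20 mm across and 3 mm thick inside a flat red plastic ring 32 mm across. Origin at the centre of its underside, on the console's top (the disc's upper face lies 3 mm above the origin, at z = 0.043).
- pad_blue: fixed test pad on the console's far half: a brass disc 20 mm across and 3 mm thick inside a flat blue plastic ring 32 mm across. Origin at the centre of its underside, on the console's top (the disc's upper face lies 3 mm above the origin, at z = 0.043).
- pad_yellow: fixed test pad on the console's far half: a brass disc 20 mm across and 3 mm thick inside a flat yellow plastic ring 32 mm across. Origin at the centre of its underside, on the console's top (the disc's upper face lies 3 mm above the origin, at z = 0.043).
- probe_stand: fixed grey block 70 x 70 x 70 mm on a thin 84 mm foot, with an upright round hole 21 mm wide through its centre in which the probe hangs by its collar; origin at the centre of its underside.
- probe: loose probe, 0.08 kg, upright in the stand. Origin at the end of its sprung-out tip, z from tip to handle. Pin 4 mm thick from z = 0 to 14 mm, steel nose 14 mm thick to 60, black collar 29 mm across to 66 (rests on the stand), round red handle 18 mm thick to 135, brass end to 138. In the stand its origin is at z = 0.010, with 3.5 mm play all round in the hole; lift it 65 mm to clear.
- probe_grip (a point): point on the probe's axis 112 mm above its tip end, a good place to pinch the handle from above.
- probe_tip (a point): end of the probe's spring tip; moves with the plunger.
- plunger (a joint): how far the spring tip is pushed into the probe: 0 fully out, 0.012 m at its stop. The spring gives 0.5 N at the start of its travel and 0.5 N more for each mm (3.5 N at half travel).
- solder_spool: loose bystander: grey solder spool with black flanges, 62 mm across, 45 mm high; origin at the centre of the underside.
- etape: loose bystander: roll of black tape, about 70 mm across, 19 mm high; origin at the centre of the underside.
- white_carton: loose bystander: small white carton, 89 x 133 x 75 mm, behind the console; origin at the centre of the underside.
There are look-alikes about, which are no part of the job. There is more than one size of the probe; the one meant has the size given above.

How it is judged:
By the outcome, as a careful person would: the job done as asked, in the order asked, and still so for the second after the job is handed in, while the arm keeps its last pose, push and grip.
It also fails if it takes over 54 s, if anything falls off the work surface, if the arm or the gripper's body presses on something with over 40 N, if the wrist force passes 120 N, or if a joint passes its speed limit or range.

## Working session

There is one attempt and no reset: what is moved stays moved. The work goes in short steps, Python scripts to look and compute and a shell command to move; the robot and the scene stay as the last step left them, time stands still between calls to the robot, and variables do not carry over. Pictures are saved under pics/ and viewed, at most 10 in all, crops included, and the job is handed in when it is done.

```bash
mkdir -p pics; ls; cat > h.py <<'E'
import numpy as np, cv2
from scipy.spatial.transform import Rotation as R
from plant import arm
def cam(n):
    i=arm.camera_info(n); K=np.array(i["K"]); Rm=R.from_rotvec(np.array(i["rvec"]).ravel()).as_matrix(); t=np.array(i["tvec"]).ravel()
    return K,Rm,t
def ray(c,n,u,v):
    K,Rm,t=c
    x=(u-K[0,2])/K[0,0]; y=(v-K[1,2])/K[1,1]
    if n=="wrist":
        r=np.hypot(x,y); d=np.array([x/r*np.sin(r),y/r*np.sin(r),np.cos(r)]) if r>0 else np.array([0,0,1.])
    else: d=np.array([x,y,1.])
    return -Rm.T@t, Rm.T@d
def onz(c,n,u,v,z):
    o,d=ray(c,n,u,v); return o+d*(z-o[2])/d[2]
def save(p,im): cv2.imwrite(p,im[:,:,::-1])
E
python3 - <<'E'
from h import *
print(arm.grip_depth, arm.state())
ims=[]
for n in ["top","side","wrist"]:
    c=cam(n); im,d=arm.read_camera(n); np.savez(f"{n}0.npz",im=im,d=d,K=c[0],R=c[1],t=c[2])
    save(f"pics/{n}0.png",im); print(n,c[0].tolist(),(-c[1].T@c[2]).round(3),c[1][2].round(2))
E
```

```text
pics
0.0187 {'clock': 0.0, 'q': array([-1.34318622,  0.41193189, -0.01271567,  1.59706644,  0.00558349,
        1.13426845, -0.08220279]), 'qvel': array([ 0.00149417,  0.00015215, -0.00049266, -0.00124039, -0.00159449,
       -0.00092392, -0.00051288]), 'effort': array([ 2.08378544e-03, -6.00609398e+01,  6.83219153e-01, -2.99416602e+01,
        1.38493191e-02,  1.07360943e-02,  1.15954742e-05]), 'position': array([0.18208419, 0.59736621, 0.23042393]), 'eef_rot': array([-4.62915552e-01, -3.10715497e+00,  2.56431016e-03]), 'force': array([-1.25201791,  0.43099702, -1.22692215]), 'wrist_torque': array([-0.0532712 ,  0.06107138,  0.05811558]), 'gripper_force': 0.0, 'width': 0.08525138122064246}
top [[371.9882983047679, 0.0, 321.28030204271715], [0.0, 371.9882983047679, 203.42554577274865], [0.0, 0.0, 1.0]] [0.497 0.134 0.932] [ 0.1   0.01 -0.99]
side [[398.8261355663818, 0.0, 316.2949608003323], [0.0, 398.8261355663818, 199.266202646518], [0.0, 0.0, 1.0]] [0.288 0.784 0.599] [ 0.31 -0.76 -0.57]
wrist [[309.70691628693146, 0.0, 325.9101912535852], [0.0, 309.70691628693146, 204.677595328811], [0.0, 0.0, 1.0]] [0.109 0.621 0.374] [ 0.29 -0.09 -0.95]
```

View pics/top0.png

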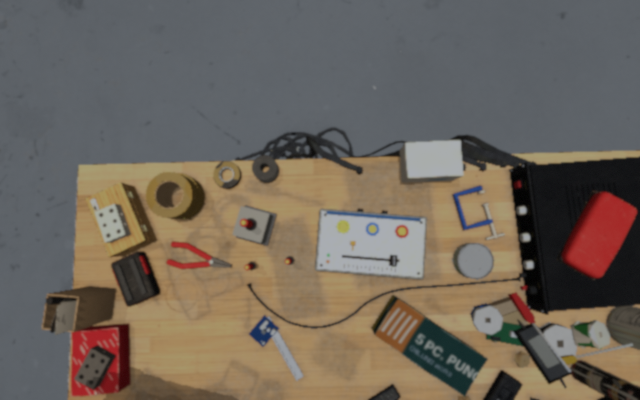

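View pics/side0.png

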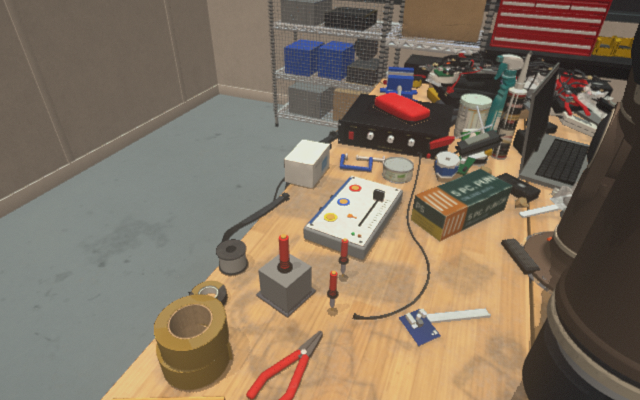

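The top view shows the console at about (371,243), with pads yellow (343,227), blue (372,228) and red (401,231), the fader grip at (393,260) and the orange pointer at about (352,245). Three things could be the probe:
- the one in the grey stand, top (247,224), side (284,250)
- the small free-standing one, top (250,266), side (333,287)
- the small free-standing one, top (290,260), side (344,252)

By the description it is the one in the stand. I'll check that in a close crop and measure.

```bash
python3 - <<'E'
from h import *
T=np.load("top0.npz");S=np.load("side0.npz")
im=T["im"];a=cv2.resize(im[195:285,230:330],None,fx=4,fy=4,interpolation=cv2.INTER_CUBIC)
b=cv2.resize(im[200:285,310:435],None,fx=6,fy=6,interpolation=cv2.INTER_CUBIC)
s=cv2.resize(S["im"][225:315,250:360],None,fx=4,fy=4,interpolation=cv2.INTER_CUBIC)[:360,:]
o=np.zeros((600,800,3),np.uint8); 
b=b[:, :750]; b=cv2.resize(b,(353,240)); o[:240,:353]=b; o[240:600,:400]=a; o[240:600,400:800]=s[:,:400]
b2=cv2.resize(im[225:280,312:430],None,fx=3.7,fy=3.7,interpolation=cv2.INTER_CUBIC); o[:b2.shape[0],360:360+b2.shape[1]]=b2[:,:440]
save("pics/crop.png",o)
c=(T["K"],T["R"],T["t"]); cs=(S["K"],S["R"],S["t"])
hsv=cv2.cvtColor(im,cv2.COLOR_RGB2HSV)
def blobs(name,hsv,lo,hi,box,z,c,n):
    m=cv2.inRange(hsv,np.array(lo),np.array(hi)); M=np.zeros_like(m);x0,y0,x1,y1=box;M[y0:y1,x0:x1]=m[y0:y1,x0:x1]
    k,l,st,ce=cv2.connectedComponentsWithStats(M)
    for i in range(1,k):
        if st[i,4]>=6: print(name,st[i].tolist(),ce[i].round(1),onz(c,n,*ce[i],z).round(4))
B=(315,205,430,280)
blobs("red",hsv,(0,120,80),(6,255,255),B,.042,c,"top")
blobs("orange",hsv,(7,100,80),(19,255,255),B,.042,c,"top")
blobs("yellow",hsv,(22,100,80),(34,255,255),B,.042,c,"top")
blobs("blue",hsv,(100,100,80),(125,255,255),B,.042,c,"top")
blobs("dark",hsv,(0,0,0),(179,255,75),B,.066,c,"top")
m=((hsv[...,2]>140)&(hsv[...,1]<50)).astype(np.uint8);M=np.zeros_like(m);M[200:285,310:432]=m[200:285,310:432]
M=cv2.morphologyEx(M,cv2.MORPH_CLOSE,np.ones((9,9)))
cn=max(cv2.findContours(M,0,2)[0],key=cv2.contourArea); r=cv2.minAreaRect(cn);bp=cv2.boxPoints(r)
P=[onz(c,"top",*p,.04) for p in bp]; print(np.array(P).round(4),np.mean(P,0))
blobs("probered",hsv,(0,120,60),(8,255,255),(230,200,300,275),.148,c,"top")
hs=cv2.cvtColor(S["im"],cv2.COLOR_RGB2HSV)
blobs("sidered",hs,(0,150,60),(6,255,255),(260,220,360,310),.11,cs,"side")
E
```

```text
red [400, 234, 7, 3, 7] [403.  235.6] [ 0.507  -0.0455  0.042 ]
orange [322, 205, 9, 3, 19] [325.5 205.7] [0.5826 0.137  0.042 ]
orange [337, 205, 6, 2, 8] [339.8 205.2] [0.5829 0.1027 0.042 ]
orange [315, 207, 4, 15, 46] [316.1 214.2] [0.5625 0.1598 0.042 ]
orange [315, 223, 3, 22, 41] [315.5 231.7] [0.5208 0.1621 0.042 ]
orange [397, 226, 10, 10, 36] [401.5 230.7] [ 0.5185 -0.0425  0.042 ]
orange [321, 272, 30, 7, 140] [334.  275.1] [0.4177 0.1207 0.042 ]
yellow [338, 221, 11, 11, 95] [342.7 226.2] [0.5325 0.0969 0.042 ]
yellow [370, 226, 5, 6, 26] [372.  228.5] [0.5254 0.0274 0.042 ]
yellow [398, 228, 7, 7, 39] [401.4 231. ] [ 0.5179 -0.0422  0.042 ]
blue [328, 212, 91, 8, 143] [373.  215.5] [0.5563 0.0239 0.042 ]
blue [367, 227, 9, 8, 13] [369.8 231.8] [0.5177 0.0329 0.042 ]
dark [358, 209, 4, 3, 9] [359.7 210.1] [0.5681 0.0574 0.066 ]
dark [382, 211, 5, 3, 9] [383.8 212. ] [0.5623 0.0015 0.066 ]
dark [389, 256, 4, 9, 26] [391.  260.3] [ 0.4508 -0.0107  0.066 ]
[[ 0.4322  0.1624  0.04  ]
 [ 0.571   0.1495  0.04  ]
 [ 0.5471 -0.1025  0.04  ]
 [ 0.4095 -0.0857  0.04  ]] [0.48993382 0.0309425  0.04      ]
probered [244, 219, 8, 9, 41] [247.7 223.2] [0.5392 0.3019 0.148 ]
probered [287, 258, 5, 6, 14] [289.6 260.1] [0.46   0.2141 0.148 ]
probered [248, 263, 4, 6, 16] [249.8 265.8] [0.45   0.2976 0.148 ]
sidered [279, 236, 10, 26, 195] [283.5 248.9] [0.5454 0.3038 0.11  ]
sidered [341, 240, 7, 17, 85] [343.8 248.4] [0.4451 0.259  0.11  ]
sidered [281, 265, 8, 4, 15] [284.5 266.7] [0.5236 0.3439 0.11  ]
sidered [330, 272, 7, 19, 104] [332.6 281.5] [0.4352 0.3434 0.11  ]
```

View pics/crop.png

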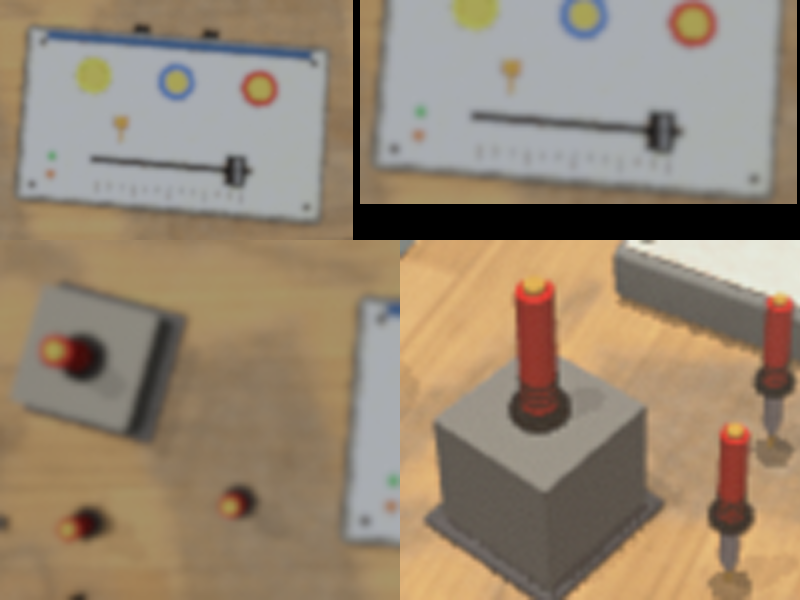

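The crop confirms it. The red-handled probe in the grey block (top (247,224)) is the full-size one; the two free-standing ones are smaller. The pointer's tip is at about top pixel (353,250). Next I'll go above the console and look from close by.

```bash
cat >> h.py <<'E'
def goal(p,yaw):
    "world TCP target, tool y at yaw deg from world y, tool down -> (rot deg, shift cm)"
    s=arm.state(); A=R.from_rotvec(s["eef_rot"]); a=np.radians(yaw)
    y=np.array([-np.sin(a),np.cos(a),0]); z=np.array([0,0,-1.]); x=np.cross(y,z)
    B=R.from_matrix(np.c_[x,y,z])
    print("rot",np.degrees((A.inv()*B).as_rotvec()).round(2),"shift",(100*A.inv().apply(np.array(p)-s["position"])).round(2),"pos",s["position"].round(4))
E
python3 -c "
from h import *
goal([.46,.02,.18],-5.95)"
```

```text
rot [ -0.07  -0.   -10.99] shift [-43.41 -47.14   5.13] pos [0.1821 0.5975 0.2307]
```

```bash
python3 -m jog '[[0,0,-5,-4,-4,0,8.5],[0,0,-11,-8,-8,0,8.5],[0,0,-11,-11.5,-11.5,0,8.5],[0,0,-11,-15,-15,0,8.5],[0,0,-11,-18.5,-18.5,0,8.5],[0,0,-11,-22,-22,0,8.5],[0,0,-11,-25.5,-25.5,0,8.5],[0,0,-11,-29,-29,0,8.5]]'
python3 -m jog '[[0,0,0,-3.5,-4.5,1,8.5],[0,0,0,-8,-8,3,8.5],[0,0,0,-11,-12,5,8.5],[0,0,0,-11,-15,5,8.5],[0,0,0,-11,-15,5,8.5],[0,0,0,-11,-15,5,8.5]]'
python3 - <<'E'
from h import *
goal([.46,.02,.18],-5.95)
c=cam("wrist"); im,d=arm.read_camera("wrist"); np.savez("w1.npz",im=im,d=d,K=c[0],R=c[1],t=c[2]); save("pics/w1.png",im)
E
```

```text
clock: 0.95
position: [0.3708, 0.2429, 0.2314]
eef_rot: [0.163, 3.137, 0.001]
force: [0.8, 0.3, -0.5]
width: 0.085
gripper_force: 0.0
clock: 1.55
position: [0.4641, 0.0832, 0.181]
eef_rot: [-0.168, -3.136, 0.0]
force: [1.2, -0.0, -0.8]
width: 0.0852
gripper_force: 0.0
rot [-0.02 -0.04 -0.17] shift [-0.27 -6.33  0.1 ] pos [0.4641 0.0832 0.181 ]
```

View pics/w1.png

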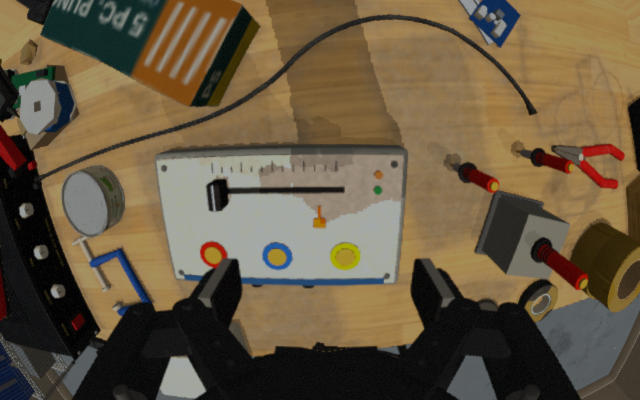

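The wrist view shows pads red (213,255), blue (277,256) and yellow (345,256), the pointer with its tip at about (319,206), and the grip top at about (211,195).

```bash
cat >> h.py <<'E'
def blobs(name,im,lo,hi,box,z,c,n,mn=6):
    hsv=cv2.cvtColor(im,cv2.COLOR_RGB2HSV)
    m=cv2.inRange(hsv,np.array(lo),np.array(hi)); M=np.zeros_like(m);x0,y0,x1,y1=box;M[y0:y1,x0:x1]=m[y0:y1,x0:x1]
    k,l,st,ce=cv2.connectedComponentsWithStats(M)
    for i in range(1,k):
        if st[i,4]>=mn: print(name,st[i].tolist(),ce[i].round(1),onz(c,n,*ce[i],z).round(4))
    return M
E
python3 - <<'E'
from h import *
W=np.load("w1.npz");im=W["im"];c=(W["K"],W["R"],W["t"])
B=(165,160,400,275)
blobs("red",im,(0,130,100),(9,255,255),B,.042,c,"wrist",20)
blobs("brass",im,(15,100,80),(34,255,255),B,.043,c,"wrist",20)
blobs("blue",im,(100,130,80),(125,255,255),B,.042,c,"wrist",20)
m=blobs("orange",im,(9,150,80),(18,255,255),B,.043,c,"wrist",5)
m[:,:300]=0; m[:,335:]=0; m[:200]=0
ys,xs=np.nonzero(m); 
for y in range(ys.min(),ys.max()+1): q=xs[ys==y]; print(y,q.min() if len(q) else 0,q.max() if len(q) else 0, onz(c,"wrist",q.mean(),y,.043).round(4) if len(q) else "")
g=im[172:215,200:235].astype(int).sum(2)//3
for r in g[::2]: print(' '.join('%3d'%v for v in r))
E
```

```text
red [200, 242, 27, 26, 254] [212.5 252.4] [ 0.5165 -0.0431  0.042 ]
brass [376, 172, 7, 7, 29] [378.6 174.6] [0.452  0.1346 0.043 ]
brass [313, 215, 13, 13, 109] [318.5 222.9] [0.4937 0.0734 0.043 ]
brass [165, 235, 9, 40, 176] [167.4 260.7] [ 0.523  -0.1026  0.043 ]
brass [330, 243, 30, 27, 655] [344.8 255.9] [0.5324 0.0958 0.043 ]
brass [205, 247, 17, 17, 223] [212.8 254.9] [ 0.519  -0.0431  0.043 ]
brass [268, 249, 18, 16, 227] [276.6 256.5] [0.5261 0.0264 0.043 ]
blue [263, 243, 29, 27, 308] [277.1 255. ] [0.5249 0.027  0.042 ]
orange [375, 171, 8, 8, 44] [378.2 174.5] [0.4518 0.1342 0.043 ]
orange [317, 206, 8, 18, 63] [320.3 215.8] [0.4866 0.076  0.043 ]
orange [204, 246, 18, 18, 53] [212.9 255.4] [ 0.5196 -0.0431  0.043 ]
206 319 319 [0.4767 0.0758 0.043 ]
207 318 320 [0.4777 0.0757 0.043 ]
208 318 320 [0.4787 0.0756 0.043 ]
209 318 320 [0.4797 0.0755 0.043 ]
210 318 320 [0.4807 0.0754 0.043 ]
211 318 320 [0.4817 0.0753 0.043 ]
212 318 320 [0.4827 0.0752 0.043 ]
213 318 320 [0.4837 0.075  0.043 ]
214 318 320 [0.4847 0.0749 0.043 ]
215 318 320 [0.4857 0.0748 0.043 ]
216 318 320
[... 2648 characters left out ...]

165 165 165 164 163 164 164 155 115  46  24  29  68 124 152  72  30  30  32  24  23  10   6  18  37  84 137 159 164 164 164 165 163 164 164
165 165 164 164 164 165 164 161 126  54  24  28  51 110 154  98  43  27  32  32  24  22  46  93 136 161 164 166 165 164 164 164 163 164 165
164 163 164 164 164 164 164 161 139  95  63  49  57 103 154 118  64  49  48  57  64  89 130 158 164 165 165 165 165 166 165 165 166 165 166
164 163 163 163 164 164 164 164 164 164 160 155 154 154 155 155 155 153 153 159 161 162 161 163 165 165 165 165 165 166 166 167 167 167 166
163 163 164 163 164 163 164 164 164 164 165 164 165 165 166 166 167 165 165 164 164 164 163 164 165 165 164 166 165 166 166 167 167 167 167
```

```bash
cat >> h.py <<'E'
YAW=-5.92; ex=np.array([np.cos(np.radians(YAW)),np.sin(np.radians(YAW))]); ey=np.array([-ex[1],ex[0]])
C0=np.array([.5255,.0267])-.035*ex
def con(p): d=np.array(p)[:2]-C0; return np.array([d@ex,d@ey])
def wor(x,y): return C0+x*ex+y*ey
E
python3 - <<'E'
from h import *
W=np.load("w1.npz");c=(W["K"],W["R"],W["t"])
for v in [(211.7,186),(212.7,197.5),(214,208)]:
    p=onz(c,"wrist",*v,.066);print(p.round(4),con(p).round(4))
for v in [(319,206),(319,212)]: print(con(onz(c,"wrist",*v,.043)).round(4))
p=wor(-.038,-.0445); print(p)
goal([*p,.12],YAW); goal([*p,.046],YAW)
E
```

```text
[ 0.4405 -0.0169  0.066 ] [-0.0451 -0.0522]
[ 0.4512 -0.0182  0.066 ] [-0.0343 -0.0523]
[ 0.4612 -0.0191  0.066 ] [-0.0243 -0.0522]
[-0.0186  0.0438]
[-0.0126  0.0438]
[ 0.4482996  -0.01003347]
rot [ 0.02 -0.02 -0.06] shift [ 0.58 -9.58  6.12] pos [0.464  0.0846 0.1812]
rot [ 0.02 -0.02 -0.06] shift [ 0.57 -9.58 13.52] pos [0.464  0.0846 0.1812]
```

```bash
python3 -c "
from h import *
p=wor(-.038,-.0523); goal([*p,.0435],YAW)"
python3 -m jog '[[0,0,0,0.3,-4,2,4],[0,0,0,0.6,-8,4,4],[0,0,0,0.6,-10.35,7,4],[0,0,0,0.6,-10.35,10,4],[0,0,0,0.6,-10.35,10,4],[0,0,0,0.6,-10.35,10,4]]' 25
python3 - <<'E'
from h import *
p=wor(-.038,-.0523); goal([*p,.0435],YAW)
c=cam("wrist"); im,d=arm.read_camera("wrist"); np.savez("w2.npz",im=im,d=d,K=c[0],R=c[1],t=c[2]); save("pics/w2.png",im)
E
```

```text
rot [ 0.02 -0.02 -0.06] shift [  0.57 -10.36  13.77] pos [0.464  0.0846 0.1812]
clock: 2.2
position: [0.4476, -0.0167, 0.0817]
eef_rot: [-0.159, -3.137, -0.0]
force: [-0.4, -0.4, 1.4]
width: 0.0401
gripper_force: 0.0
rot [ 0.01 -0.05  0.1 ] shift [-0.01 -0.11  3.82] pos [ 0.4476 -0.0167  0.0817]
```

View pics/w2.png

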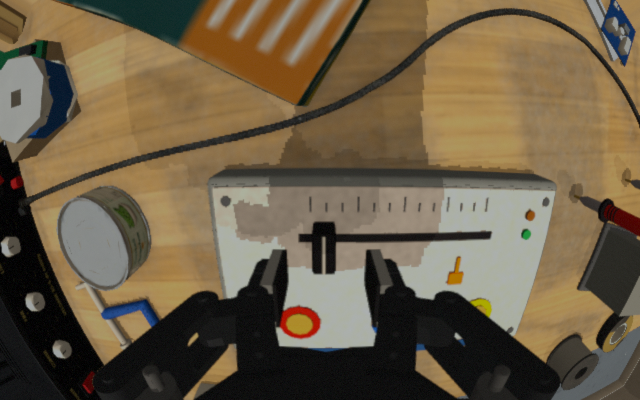

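The grip (324,250) sits centred between the fingers. I'll descend and pinch.

```bash
python3 -m jog '[[0,0,0,0,0,2,4],[0,0,0,0,0,3.8,4],[0,0,0,0,0,3.8,4],[0,0,0,0,0,3.8,1.0],[0,0,0,0,0,3.8,1.0],[0,0,0,0,0,3.8,1.0],[0,0,0,0,0,3.8,1.0],[0,0,0,0,0,3.8,1.0]]' 25
```

```text
clock: 3.05
position: [0.4485, -0.0176, 0.0447]
eef_rot: [0.162, 3.135, 0.002]
force: [-1.1, 1.4, 7.5]
width: 0.0132
gripper_force: 29.1
```

```bash
python3 -c "
from h import *
print(con(arm.state()['position']))
p=wor(-.038,.0438); goal([*p,.0447],YAW)"
```

```text
[-0.03698982 -0.05200578]
rot [ 0.06  0.13 -0.01] shift [0.1  9.58 0.01] pos [ 0.4485 -0.0176  0.0447]
```

```bash
python3 -m jog '[[0,0,0,0,2,0,1],[0,0,0,0,4,0,1],[0,0,0,0,6,0,1],[0,0,0,0,8,0,1],[0,0,0,0,9.2,0,1],[0,0,0,0,9.6,0,1],[0,0,0,0,9.6,0,1],[0,0,0,0,9.6,0,1]]'
python3 - <<'E'
from h import *
print(con(arm.state()['position']))
c=cam("wrist"); im,d=arm.read_camera("wrist"); np.savez("w3.npz",im=im,d=d,K=c[0],R=c[1],t=c[2]); save("pics/w3.png",cv2.resize(im[180:340,180:460],None,fx=2.8,fy=2.8,interpolation=cv2.INTER_CUBIC))
E
```

```text
clock: 3.85
position: [0.4585, 0.0785, 0.0447]
eef_rot: [0.161, 3.135, 0.003]
force: [-0.3, 3.0, 6.8]
width: 0.0131
gripper_force: 29.0
[-0.03701467  0.04465246]
```

View pics/w3.png

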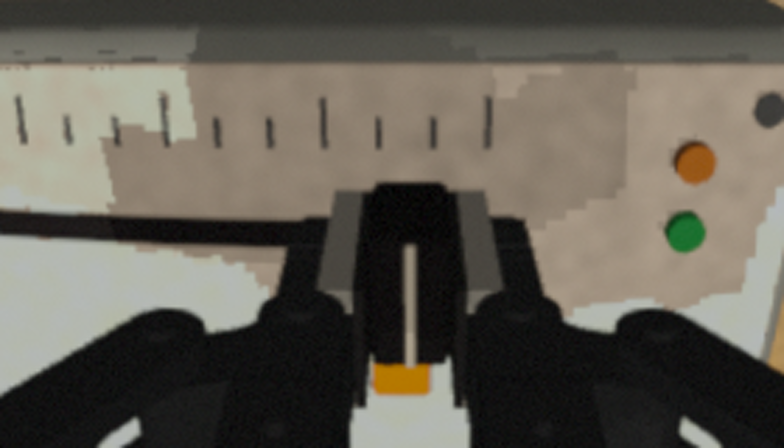

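The white line runs from (408,245) to (411,365) in the crop, with the orange tab just beyond it at (402,378). I'll compute the residual from this same view.

```bash
python3 - <<'E'
from h import *
W=np.load("w3.npz");im=W["im"];c=(W["K"],W["R"],W["t"])
f=lambda u,v:(180+(u+.5)/2.8-.5,180+(v+.5)/2.8-.5)
for v in [(408.5,250),(411,360)]: print("line",con(onz(c,"wrist",*f(*v),.066)).round(4))
M=blobs("tab",im,(9,150,80),(20,255,255),(300,300,350,330),.043,c,"wrist")
ys,xs=np.nonzero(M)
for y in range(ys.min(),ys.max()+1):
    q=xs[ys==y]; print(y,q.min(),q.max(),con(onz(c,"wrist",(q.min()+q.max())/2,y,.043)).round(4))
E
```

```text
line [-0.045   0.0452]
line [-0.023   0.0456]
tab [313, 310, 20, 11, 204] [322.8 315.1] [0.4945 0.0737 0.043 ]
310 314 332 [-0.0044  0.0437]
311 314 332 [-0.0037  0.0437]
312 314 332 [-0.003   0.0437]
313 314 332 [-0.0022  0.0437]
314 314 332 [-0.0015  0.0437]
315 314 332 [-0.0007  0.0437]
316 313 332 [0.     0.0434]
317 313 332 [0.0008 0.0434]
318 314 332 [0.0016 0.0437]
319 314 332 [0.0023 0.0437]
320 315 331 [0.0031 0.0437]
```

```bash
python3 -m jog '[[0,0,0,0,-0.08,0,1],[0,0,0,0,-0.15,0,1],[0,0,0,0,-0.15,0,1],[0,0,0,0,-0.15,0,4],[0,0,0,0,-0.15,0,4],[0,0,0,0,-0.15,0,4],[0,0,0,0,-0.15,-2,4],[0,0,0,0,-0.15,-6,4]]'
python3 -m jog '[[0,0,0,0,0,-4,4],[0,0,0,0,2,-9,4],[0,0,0,0,4,-11,4],[0,0,0,0,4,-11,4],[0,0,0,0,4,-11,4]]'
python3 - <<'E'
from h import *
print(con(arm.state()['position']))
c=cam("wrist"); im,d=arm.read_camera("wrist"); np.savez("w4.npz",im=im,d=d,K=c[0],R=c[1],t=c[2]); save("pics/w4.png",im)
E
```

```text
clock: 4.7
position: [0.4553, 0.0753, 0.1019]
eef_rot: [-0.163, -3.132, 0.004]
force: [0.1, 0.6, 0.8]
width: 0.0401
gripper_force: 0.0
clock: 5.2
position: [0.4612, 0.1158, 0.2132]
eef_rot: [0.161, 3.137, 0.0]
force: [-0.8, -0.7, -0.7]
width: 0.0404
gripper_force: 0.0
[-0.03810429  0.08199972]
```

View pics/w4.png

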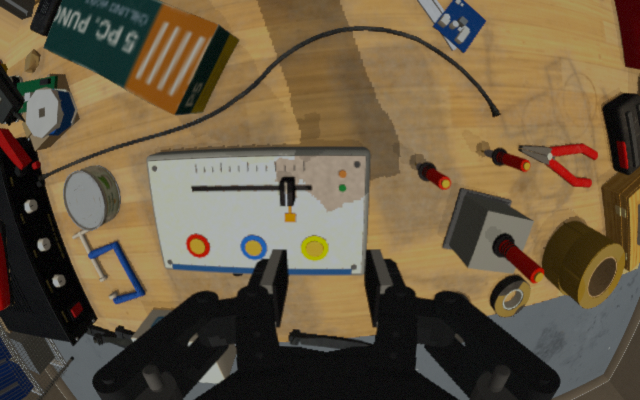

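The fader grip at about (288,190) now lines up with the pointer at about (290,215). I'll measure both here and get the probe position.

```bash
python3 - <<'E'
from h import *
W=np.load("w4.npz");im=W["im"];c=(W["K"],W["R"],W["t"])
g=im.astype(int).sum(2)//3
for y in range(184,206,2):
    r=g[y,280:298]; s=im[y,280:298].astype(int); 
    k=280+2+np.argmax(r[2:13]-np.minimum(np.roll(r,3),np.roll(r,-3))[2:13]); w=np.clip(g[y,k-2:k+3]-60,0,None); u=(w*np.arange(k-2,k+3)).sum()/max(w.sum(),1)
    print(y,r.tolist(),round(u,2),con(onz(c,"wrist",u,y,.066)).round(4))
M=blobs("ptr",im,(9,130,80),(20,255,255),(280,204,300,225),.043,c,"wrist")
ys,xs=np.nonzero(M)
for y in range(ys.min(),ys.max()+1):
    q=xs[ys==y]; print(y,q.min(),q.max(),con(onz(c,"wrist",(q.min()+q.max())/2,y,.043)).round(4))
m=blobs("probe",im,(0,130,60),(8,255,255),(490,225,550,290),.14,c,"wrist")
blobs("end",im,(12,80,60),(34,255,255),(490,225,550,290),.148,c,"wrist")
T=np.load("top0.npz")
ct=(T["K"],T["R"],T["t"])
blobs("endtop",T["im"],(14,80,60),(34,255,255),(238,215,256,232),.148,ct,"top",3)
S=np.load("side0.npz");cs=(S["K"],S["R"],S["t"])
blobs("endside",S["im"],(12,80,60),(34,255,255),(275,228,293,242),.148,cs,"side",3)
# stand top face
for n,Z in (("top",T),):
    h=cv2.cvtColor(Z["im"],cv2.COLOR_RGB2HSV)
E
```

```text
184 [23, 17, 18, 35, 86, 118, 112, 58, 26, 22, 21, 16, 14, 16, 41, 86, 111, 117] 285.19 [-0.044   0.0433]
186 [17, 15, 18, 28, 66, 99, 109, 57, 24, 19, 23, 20, 15, 9, 11, 34, 45, 46] 285.46 [-0.042   0.0434]
188 [18, 17, 18, 25, 67, 100, 111, 56, 25, 17, 19, 17, 13, 8, 9, 19, 29, 41] 285.45 [-0.04    0.0434]
190 [33, 28, 19, 28, 72, 109, 129, 65, 24, 21, 21, 18, 16, 8, 21, 66, 100, 119] 285.5 [-0.0379  0.0433]
192 [45, 31, 32, 44, 88, 125, 137, 71, 28, 28, 31, 28, 20, 7, 38, 103, 146, 168] 285.39 [-0.0359  0.0432]
194 [47, 33, 35, 41, 74, 126, 153, 84, 43, 39, 40, 36, 20, 5, 36, 103, 148, 169] 285.64 [-0.0339  0.0434]
196 [60, 33, 35, 35, 63, 124, 157, 87, 44, 41, 39, 38, 24, 12, 27, 86, 130, 160] 285.77 [-0.0319  0.0434]
198 [59, 31, 34, 39, 63, 124, 157, 89, 45, 38, 39, 39, 24, 11, 38, 111, 152, 169] 285.79 [-0.0298  0.0433]
200 [61, 31, 31, 34, 56, 121, 158, 101, 53, 39, 38, 35, 27, 19, 66, 136, 170, 172] 285.9 [-0.0278  0.0434]
202 [75, 36, 28, 33, 52, 119, 157, 98, 52, 37, 38, 34, 27, 52, 131, 161, 172, 173] 285.89 [-0.0257  0.0433]
204 [98, 45, 34, 32, 51, 118, 158, 98, 52, 39,
[... 355 characters left out ...]
  0.0431]
214 285 294 [-0.0051  0.0436]
215 285 295 [-0.004   0.0441]
216 285 294 [-0.0028  0.0435]
217 285 294 [-0.0017  0.0435]
218 285 294 [-0.0005  0.0434]
219 285 294 [0.0006 0.0434]
220 285 294 [0.0018 0.0433]
221 286 294 [0.0029 0.0438]
probe [499, 240, 9, 10, 22] [502.2 243.7] [0.504  0.2659 0.14  ]
probe [505, 245, 5, 6, 7] [506.7 247.3] [0.5083 0.2714 0.14  ]
probe [506, 246, 39, 37, 593] [523.3 262.9] [0.5282 0.2939 0.14  ]
end [522, 225, 28, 45, 741] [537.1 242.9] [0.505  0.3002 0.148 ]
end [490, 268, 60, 22, 661] [520.9 280.2] [0.5414 0.2887 0.148 ]
endtop [241, 220, 5, 5, 21] [243. 222.] [0.5419 0.3118 0.148 ]
endside [275, 228, 18, 14, 201] [283.5 233.4] [0.5433 0.3049 0.148 ]
```

The fader is on its mark (line 43.3 mm, pointer 43.7 mm). Next, over the probe.

```bash
python3 -c "
from h import *
goal([.541,.31,.19],YAW)"
```

```text
rot [-0.05 -0.07 -0.03] shift [-5.97 20.23  2.21] pos [0.4607 0.115  0.2124]
```

```bash
python3 -m jog '[[0,0,0,-1.5,5,0,6],[0,0,0,-3,10,0,6],[0,0,0,-4.5,15,0,6],[0,0,0,-6,20.2,1,6],[0,0,0,-6,20.2,2.2,6],[0,0,0,-6,20.2,2.2,6],[0,0,0,-6,20.2,2.2,6]]'
python3 - <<'E'
from h import *
s=arm.state();print(s['position'],s['clock'])
c=cam("wrist"); im,d=arm.read_camera("wrist"); np.savez("w5.npz",im=im,d=d,K=c[0],R=c[1],t=c[2]); save("pics/w5.png",im)
blobs("end",im,(15,80,60),(34,255,255),(200,150,450,330),.148,c,"wrist")
blobs("red",im,(0,150,60),(8,255,255),(200,150,450,330),.13,c,"wrist",20)
E
```

```text
clock: 5.95
position: [0.5415, 0.3077, 0.1895]
eef_rot: [-0.166, -3.135, 0.006]
force: [-0.3, -0.9, -0.5]
width: 0.0601
gripper_force: 0.0
[0.54152282 0.30768973 0.18954745] 5.95
end [200, 150, 250, 162, 25845] [320.5 223.7] [0.5356 0.3054 0.148 ]
end [323, 225, 15, 16, 182] [330.2 232.8] [0.5425 0.3109 0.148 ]
red [318, 198, 26, 45, 744] [329.9 217.1] [0.5382 0.3114 0.13  ]
```

View pics/w5.png

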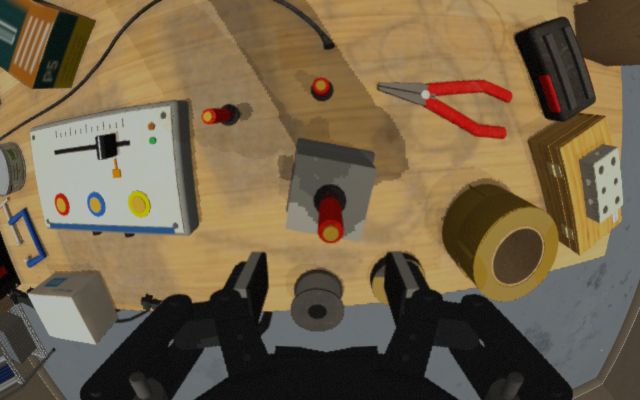

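The probe handle's brass end is at (330,233), inside the finger gap and over its stand. It comes out at (0.5425, 0.311). I'll descend to pinch it.

```bash
python3 -c "
from h import *
goal([.5425,.311,.103],YAW)"
python3 -m jog '[[0,0,0,-0.1,0.3,3,6],[0,0,0,-0.1,0.3,6,6],[0,0,0,-0.1,0.3,8.6,6],[0,0,0,-0.1,0.3,8.6,6],[0,0,0,-0.1,0.3,8.6,6],[0,0,0,-0.1,0.3,8.6,6]]'
python3 -m jog '[[0,0,0,0,0,0,1.2],[0,0,0,0,0,0,1.2],[0,0,0,0,0,0,1.2],[0,0,0,0,0,0,1.2],[0,0,0,0,0,0,1.2],[0,0,0,0,0,0,1.2]]' 35
python3 -c "
from h import *
goal([.5425,.311,.103],YAW)"
```

```text
rot [-0.13 -0.06 -0.18] shift [-0.02  0.36  8.76] pos [0.542  0.3076 0.1907]
clock: 6.6
position: [0.5445, 0.313, 0.1075]
eef_rot: [0.165, 3.135, 0.003]
force: [0.4, -0.2, 0.6]
width: 0.0601
gripper_force: 0.0
clock: 7.2
position: [0.5433, 0.3133, 0.1053]
eef_rot: [-0.163, -3.137, 0.0]
force: [0.9, -0.4, 0.6]
width: 0.017
gripper_force: 34.2
rot [-0.   -0.01 -0.02] shift [ 0.05 -0.24  0.23] pos [0.5433 0.3133 0.1053]
```

```bash
python3 -m jog '[[0,0,0,0,0,-1.5,1.2],[0,0,0,0,0,-3.5,1.2],[0,0,0,0,0,-6,1.2],[0,0,0,0,0,-8.5,1.2],[0,0,0,0,0,-11,1.2],[0,0,0,0,0,-11,1.2],[0,0,0,0,0,-11,1.2]]'
python3 -c "
from h import *
s=arm.state();print(s['wrist_torque'])
p=wor(.035,-.07);print(p); goal([*p,.215],YAW)"
```

```text
clock: 7.9
position: [0.5435, 0.3134, 0.2164]
eef_rot: [0.163, 3.136, 0.002]
force: [-0.4, -0.0, -1.2]
width: 0.0171
gripper_force: 34.2
[ 0.01321739 -0.06693128 -0.04115046]
[ 0.51828022 -0.04292668]
rot [ 0.07  0.06 -0.03] shift [ -1.18 -35.7    0.09] pos [0.5435 0.3134 0.2164]
```

```bash
python3 -m jog '[[0,0,0,-0.1,-2,0,1.2],[0,0,0,-0.2,-6,0,1.2],[0,0,0,-0.4,-11,0,1.2],[0,0,0,-0.6,-16,0,1.2],[0,0,0,-0.8,-21,0,1.2],[0,0,0,-1,-26,0,1.2],[0,0,0,-1.1,-31,0,1.2],[0,0,0,-1.2,-34,0,1.2]]'
python3 -m jog '[[0,0,0,0,-1,0,1.2],[0,0,0,0,-1.7,0,1.2],[0,0,0,0,-1.7,0,1.2],[0,0,0,0,-1.7,0,1.2]]'
python3 - <<'E'
from h import *
s=arm.state();print(s['position'],s['clock'])
p=wor(.035,-.07);goal([*p,.215],YAW)
ims=[]
for n in ["wrist","side","top"]:
    c=cam(n); im,d=arm.read_camera(n); np.savez(f"{n}6.npz",im=im,d=d,K=c[0],R=c[1],t=c[2]); ims.append(im)
q=lambda a,s: cv2.resize(a,s,interpolation=cv2.INTER_CUBIC)
o=np.zeros((600,800,3),np.uint8)
o[:280,:400]=q(ims[0][150:290,240:440],(400,280))
o[:600,400:]=q(ims[1][100:250,310:410],(400,600))
o[290:590,:400]=q(ims[2][190:265,350:450],(400,300))
save("pics/c6.png",o)
E
```

```text
clock: 8.7
position: [0.518, -0.0314, 0.2146]
eef_rot: [-0.17, -3.135, 0.002]
force: [0.2, -0.1, -1.0]
width: 0.0166
gripper_force: 34.3
clock: 9.1
position: [0.5182, -0.0416, 0.2149]
eef_rot: [-0.16, -3.137, -0.001]
force: [0.4, 0.0, -1.2]
width: 0.0169
gripper_force: 34.3
[ 0.51823339 -0.04162477  0.21490064] 9.1
rot [ 0.02 -0.04  0.08] shift [-0.02 -0.13 -0.01] pos [ 0.5182 -0.0416  0.2149]
```

View pics/c6.png

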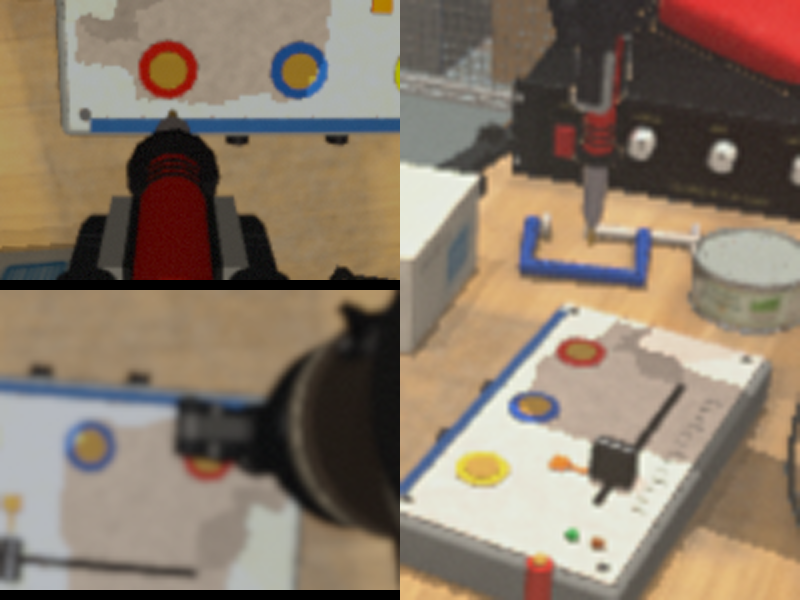

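The crop shows the probe held above the red pad and roughly upright: tip at wrist pixel (326,206) and side pixel (358,159). The other two pads are untouched, and the fader is still in line with the orange pointer. I'll triangulate the tip.

```bash
python3 - <<'E'
from h import *
W=np.load("wrist6.npz");S=np.load("side6.npz")
cw=(W["K"],W["R"],W["t"]);cs=(S["K"],S["R"],S["t"])
def tri(a,b):
    o1,d1=ray(cw,"wrist",*a);o2,d2=ray(cs,"side",*b);d1/=np.linalg.norm(d1);d2/=np.linalg.norm(d2)
    st=np.linalg.lstsq(np.c_[d1,-d2],o2-o1,rcond=None)[0]; p1=o1+d1*st[0];p2=o2+d2*st[1]; print(((p1+p2)/2).round(4),np.linalg.norm(p1-p2).round(4))
tri((326,206),(358,159))
# ring/pads now in this wrist view and side
blobs("redW",W["im"],(0,130,100),(9,255,255),(300,160,345,202),.042,cw,"wrist",20)
blobs("brassW",W["im"],(12,100,80),(34,255,255),(300,160,345,202),.043,cw,"wrist",20)
blobs("brassS",S["im"],(12,100,80),(34,255,255),(345,180,365,192),.043,cs,"side",20)
blobs("redS",S["im"],(0,120,80),(9,255,255),(345,180,365,194),.042,cs,"side",10)
# rays of tip pixels at assumed height, probe axis on side: nose midline
for z in (.10,.11,.12): print(z,onz(cw,"wrist",326,206,z).round(4),onz(cs,"side",358,159,z).round(4))
h=S["im"].astype(int)
for y in (142,146,150,153,156,158,160): print(y,h[y,350:370].sum(1).tolist())
g=W["im"].astype(int).sum(2)
for y in range(202,216,2): print(y,g[y,312:342].tolist())
E
```

```text
[ 0.515  -0.0406  0.1275] 0.001
redW [309, 170, 30, 29, 378] [323.4 184. ] [ 0.5184 -0.0436  0.042 ]
brassW [315, 176, 19, 19, 274] [323.7 184.7] [ 0.5189 -0.0432  0.043 ]
brassS [352, 186, 7, 4, 25] [354.9 187.4] [ 0.5172 -0.0428  0.043 ]
redS [349, 185, 12, 6, 36] [354.6 187.7] [ 0.5178 -0.0427  0.042 ]
0.1 [ 0.5243 -0.0414  0.1   ] [ 0.5276 -0.0884  0.1   ]
0.11 [ 0.5211 -0.0411  0.11  ] [ 0.5228 -0.0709  0.11  ]
0.12 [ 0.5179 -0.0408  0.12  ] [ 0.518  -0.0534  0.12  ]
142 [141, 138, 142, 137, 137, 200, 295, 296, 282, 279, 277, 250, 146, 137, 143, 134, 135, 136, 138, 130]
146 [441, 441, 444, 421, 318, 299, 299, 307, 320, 318, 309, 292, 168, 156, 163, 150, 143, 138, 131, 144]
150 [504, 506, 503, 506, 498, 451, 311, 309, 321, 314, 352, 471, 531, 521, 512, 511, 503, 500, 503, 498]
153 [503, 501, 504, 500, 495, 439, 321, 316, 322, 313, 399, 553, 555, 557, 552, 555, 550, 552, 550, 563]
156 [501, 498, 499, 507, 506, 499, 427, 316, 348, 493, 604, 590, 583, 574, 569, 591, 587, 577, 574, 545]
158 [503, 509, 505, 504, 501, 476, 403, 325, 331, 402, 406, 434, 459, 474, 496, 512, 532, 539, 503
[... 494 characters left out ...]
9, 179, 242, 371, 507, 522, 524, 525, 524, 522, 520, 518, 514, 516, 517, 518, 520]
208 [436, 481, 484, 485, 483, 483, 480, 488, 487, 483, 444, 339, 203, 164, 170, 172, 268, 405, 465, 486, 488, 488, 490, 487, 486, 485, 485, 483, 483, 481]
210 [264, 274, 269, 267, 263, 265, 262, 251, 212, 194, 187, 169, 165, 171, 170, 173, 166, 175, 195, 211, 223, 241, 261, 262, 259, 265, 265, 262, 265, 256]
212 [240, 239, 246, 248, 243, 237, 222, 182, 167, 167, 168, 169, 172, 170, 174, 163, 167, 175, 166, 164, 166, 191, 228, 241, 244, 247, 248, 249, 247, 248]
214 [242, 242, 238, 240, 235, 213, 161, 154, 160, 155, 159, 158, 134, 111, 106, 106, 97, 69, 117, 144, 157, 163, 177, 231, 246, 253, 248, 246, 248, 250]
```

```bash
python3 -m jog '[[0,0,0,0,-0.1,1,1.2],[0,0,0,-0.03,-0.17,3,1.2],[0,0,0,-0.03,-0.17,5,1.2],[0,0,0,-0.03,-0.17,6.5,1.2],[0,0,0,-0.03,-0.17,7,1.2],[0,0,0,-0.03,-0.17,7,1.2],[0,0,0,-0.03,-0.17,7,1.2]]'
python3 - <<'E'
from h import *
F=[];P=[]
for i in range(6):
    arm.read_camera("top") if i%2 else arm.read_camera("side"); s=arm.state();F.append(s['force']);P.append(s['position'])
F=np.array(F);P=np.array(P);print(F[:,2].round(2),P.mean(0).round(4),P.std(0).round(4),F.mean(0).round(2))
E
```

```text
clock: 9.95
position: [0.5188, -0.0447, 0.1456]
eef_rot: [0.163, 3.137, 0.0]
force: [0.0, 0.3, -0.6]
width: 0.0169
gripper_force: 34.3
[-1.76 -1.3  -1.26 -0.83 -1.07 -0.68] [ 0.5188 -0.0447  0.1459] [0.0001 0.     0.0001] [ 0.37 -0.14 -1.15]
```

```bash
cat > f.py <<'E'
from h import *
F=[];P=[]
for i in range(6):
    arm.read_camera("top"); s=arm.state();F.append(s['force']);P.append(s['position'])
print(np.mean(F,0).round(2),np.std(F,0)[2].round(2),np.mean(P,0).round(4),s['clock'],s['width'],s['wrist_torque'].round(3))
E
python3 -m jog '[[0,0,0,0,0.12,0.3,1.2],[0,0,0,0,0.12,0.6,1.2],[0,0,0,0,0.12,0.6,1.2],[0,0,0,0,0.12,0.6,1.2]]' >/dev/null; python3 f.py
python3 -m jog '[[0,0,0,0,0,0.2,1.2],[0,0,0,0,0,0.4,1.2],[0,0,0,0,0,0.4,1.2],[0,0,0,0,0,0.4,1.2]]' >/dev/null; python3 f.py
```

```text
[ 0.12 -0.07 -0.99] 0.45 [ 0.5185 -0.0436  0.1393] 10.95 0.017234789695551114 [-0.014 -0.012  0.002]
[0.02 0.08 1.09] 0.51 [ 0.5187 -0.0436  0.1354] 11.65 0.017065182594289626 [-0.033 -0.061  0.035]
```

```bash
python3 -m jog '[[0,0,0,0,0,0.1,1.2],[0,0,0,0,0,0.2,1.2],[0,0,0,0,0,0.2,1.2],[0,0,0,0,0,0.2,1.2]]' >/dev/null; python3 f.py
```

```text
[ 0.45 -0.27  1.85] 0.83 [ 0.5186 -0.0436  0.1333] 12.35 0.017225224270565772 [-0.017 -0.167  0.037]
```

```bash
python3 -m jog '[[0,0,0,0,0,0.08,1.2],[0,0,0,0,0,0.08,1.2],[0,0,0,0,0,0.08,1.2],[0,0,0,0,0,0.08,1.2]]' >/dev/null; python3 f.py; python3 f.py
python3 - <<'E'
from h import *
ims=[]
for n in ["wrist","side"]:
    c=cam(n); im,d=arm.read_camera(n); np.savez(f"{n}7.npz",im=im,d=d,K=c[0],R=c[1],t=c[2]); ims.append(im)
q=lambda a,s: cv2.resize(a,s,interpolation=cv2.INTER_CUBIC)
o=np.zeros((600,800,3),np.uint8)
o[:400,:400]=q(ims[0][120:280,240:400],(400,400))
o[:600,400:]=q(ims[1][130:250,320:400],(400,600))
save("pics/c7.png",o)
print(R.from_rotvec(arm.state()['eef_rot']).as_matrix()[:,2].round(4))
E
```

```text
[ 0.57 -0.17  1.79] 0.37 [ 0.5186 -0.0436  0.1325] 13.05 0.01702209382555771 [-0.019 -0.141 -0.024]
[ 0.64 -0.11  2.55] 0.57 [ 0.5185 -0.0436  0.1325] 13.35 0.0170529070850878 [ 0.002 -0.143 -0.015]
[ 0.  0. -1.]
```

View pics/c7.png

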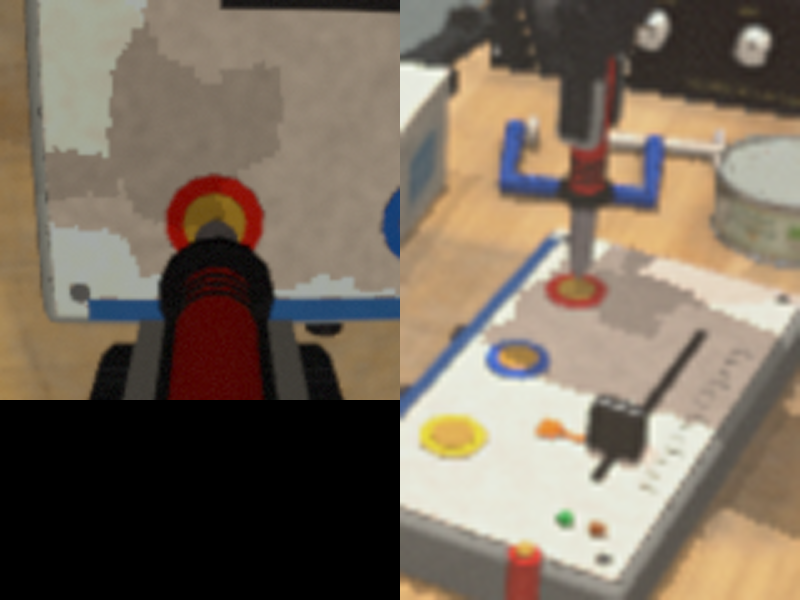

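The crop shows the tip on the brass disc of the red pad, with the fader still in line with the pointer. I'll check that the probe is upright against a projected vertical line.

```bash
python3 - <<'E'
from h import *
for n in ("side","wrist"):
    Z=np.load(f"{n}7.npz");im=Z["im"];h=cv2.cvtColor(im,cv2.COLOR_RGB2HSV)
    if n=="side":
        for z in (.043,.055,.075,.1,.11):
            X=Z["R"]@np.array([.5186,-.0436,z])+Z["t"]; p=Z["K"]@X; print(z,(p[:2]/p[2]).round(1))
        for y in range(158,186,3): print(y,im[y,346:368].astype(int).sum(1).tolist())
    else:
        for z in (.043,.06,.1,.103,.14):
            X=Z["R"]@np.array([.5186,-.0436,z])+Z["t"]; r=np.hypot(*X[:2]); th=np.arctan2(r,X[2]); print("w",z,(Z["K"][:2,2]+Z["K"][0,0]*th*X[:2]/r).round(1))
        g=im.astype(int).sum(2)
        for y in (212,218,225,235,245): print(y,g[y,296:362:1].tolist())
E
```

```text
0.043 [354.4 187.2]
0.055 [354.8 183.2]
0.075 [355.3 176.5]
0.1 [356.  167.8]
0.11 [356.3 164.3]
158 [322, 338, 455, 501, 509, 487, 427, 377, 328, 282, 261, 292, 333, 309, 247, 322, 457, 480, 502, 516, 527, 541]
161 [486, 486, 501, 511, 512, 515, 519, 479, 233, 218, 237, 238, 235, 232, 237, 342, 514, 512, 507, 498, 472, 390]
164 [500, 485, 498, 505, 509, 530, 508, 397, 214, 193, 195, 195, 203, 195, 242, 399, 544, 530, 523, 509, 494, 453]
167 [273, 268, 270, 272, 274, 233, 167, 169, 204, 237, 241, 235, 233, 226, 205, 172, 241, 363, 366, 391, 394, 406]
170 [389, 376, 384, 379, 375, 365, 330, 258, 172, 162, 163, 164, 162, 163, 170, 195, 229, 246, 251, 241, 248, 235]
173 [543, 540, 542, 544, 545, 543, 542, 520, 348, 315, 328, 320, 326, 412, 517, 508, 504, 511, 514, 508, 508, 511]
176 [533, 538, 536, 516, 521, 620, 633, 550, 335, 316, 322, 321, 353, 465, 505, 510, 522, 524, 513, 530, 537, 528]
179 [511, 445, 338, 333, 429, 566, 656, 525, 329, 320, 317, 319, 459, 686, 685, 633, 532, 543, 524, 507, 463, 518]
182 [328, 393, 560, 680, 687, 661, 528, 474, 345, 326, 329, 339, 422, 510, 501, 498
[... 1077 characters left out ...]
 24, 43, 47, 42, 22, 48, 25, 35, 112, 229, 338, 389, 396, 396, 391, 394, 393, 384, 385, 383, 390, 391, 393, 392, 389]
235 [491, 495, 494, 496, 496, 492, 462, 266, 109, 39, 48, 40, 23, 28, 47, 33, 19, 45, 50, 50, 34, 41, 55, 47, 57, 71, 83, 90, 69, 71, 71, 79, 76, 79, 79, 65, 63, 52, 48, 41, 39, 65, 56, 32, 39, 41, 40, 39, 37, 41, 35, 29, 85, 243, 398, 417, 420, 418, 420, 422, 417, 422, 465, 490, 497, 494]
245 [217, 221, 218, 220, 218, 220, 218, 209, 145, 89, 47, 39, 54, 48, 43, 41, 74, 92, 87, 81, 82, 92, 91, 85, 94, 79, 87, 96, 82, 94, 80, 90, 85, 81, 91, 83, 88, 85, 79, 90, 78, 79, 80, 83, 58, 53, 51, 45, 46, 58, 67, 89, 171, 218, 226, 219, 228, 225, 225, 224, 219, 227, 230, 220, 229, 227]
```

```bash
python3 -c "
from plant import arm
print(arm.hand_in())"
```

```text
the job is handed in; nothing more can be done
None
```

I handed the job in at about 13.5 s: the fader's line is within about 0.5 mm of the pointer, and the probe is held upright on the red pad's disc with its spring tip pressed in about 5.5 to 6 of 12 mm, by force and height readings.

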